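Fit a terminal cover from the crowded stock board

ROBOT

A 6-joint arm with a two-finger parallel gripper is mounted at the origin on the work surface. World frame = base frame: x ahead of the robot, y to its left, z up, the work surface at z = 0. Lengths are in m, angles in rad, forces in N, time in s.
With the tool pointing down it reaches from about 0.2 to 0.875 m from the base axis. Payload 3.4 kg.
Tool frame: the origin (TCP) lies between the finger pads; the fingertips stand 25 mm ahead of it and the grasp point (between the pads) lies 6 mm ahead of it (r.nose_length is the z of the fingertips in the tool frame, in m); z points along the fingers, x is the direction in which the jaws open and shut, and the axes are right-handed (so a half turn about z gives the same grasp; the last joint's range is limited). The gripper opens to 94 mm and grips with 3 to 60 N. Pads are 16 mm wide; open, the fingers measure 119 mm over their backs; the gripper's body (75 mm by 177 mm) begins 78 mm behind the grasp point.
Start: joints at [0.982, 0.276, 1.505, -0, 1.361, -0.121], TCP at [0.259, 0.513, 0.206] pointing down, gripper open.
Joint ranges: [-2.89, 2.89], [-0.75, 2.08], [0.22, 2.7], [-1.18, 4.32], [0.11, 2.71], [-2.7, 2.7]. Speed limits (rad/s): [2.57, 2.57, 3.14, 3.14, 3.14, 3.14].

INTERFACE

Orientations are given as a unit quaternion [w, x, y, z].
In Python, from plant import r, gripper_to, inverse_kinematics, vision, models, telemetry gives the robot as it stands. Calls block until the motion is done:
- r.move_to(position, orientation): joint-space move of the TCP to a pose.
- r.move_l(position, rot=None, vel=0.15, guard=None): straight line of the TCP; rot=None keeps the orientation; vel is the mean speed in m/s. With guard (N) it stops when the force on the tool has changed by that much, and returns True; else False.
- r.movej(angles): joint-space move.
- gripper_to(opening, f_grip=None): finger opening in m; f_grip is the grip in N (None keeps the last); returns when the fingers have stopped.
- r.hold(seconds).
- inverse_kinematics(position, orientation): joint angles nearest the present ones, or None.
- vision.snapshot(name): name is "scene" or "top" or "wrist"; returns the picture (480x640x3 uint8, red, green, blue); there is no depth.
- vision.get_calibration(name): a dict with "fx", "fy", "cx", "cy" (pixels), "position" and "orientation" of the camera in the world. Camera axes: x right, y down, z forward; pixel columns grow to the right and rows downward; lengths in m; the calibration is good to about 2 mm. A picture is of the moment at which its call begins: read the wrist's pose just before it. get_calibration takes no time and is no camera call; for the wrist camera it gives the pose at the moment of the call.
A pose or a line that the arm cannot do raises r.PlanningError and nothing moves.
- r.sign_off(): hands the job in, once; it reports no verdict.
Trained networks look in the newest picture that a camera, given by its name, has taken for a name from the list of things; names that differ only in an ending like _2 or _b are one class to them, and where a whole thing is asked for, a point or a joint stands for the part that bears it (a point fixed in the world has none). Each returns a list of dicts, best first, with "score" (0 to 1); they miss things now and then, are a little off and sometimes report something else, mostly with a low value. They report only what shows in the picture. A call takes as long as a camera call. They do not tell look-alikes from the thing itself.
- models.boxes_of(thing, camera): "at" ([x, y, z] in m, in world coordinates, good to about 4 mm: the middle of the surface that is visible of it).
- models.regions_of(thing, camera): "pixels" (480x640 bool, what is visible of it).
- models.mark_of(thing, camera): "at" ([x, y, z] in m, in world coordinates, good to about 4 mm: a listed point, or the origin of a listed thing).
Readings, each from a call of its own:
- telemetry.current_t(): time.
- telemetry.current_joints(): joint angles.
- telemetry.current_dq(): joint speeds.
- telemetry.current_joint_efforts(): joint torques, N m.
- telemetry.current_ee_pos(): TCP position.
- telemetry.current_tool_rot(): TCP orientation.
- telemetry.current_wrist_force(): force on the tool from outside, world axes, zero at the start.
- telemetry.current_torque(): the same for the moment, N m.
- telemetry.current_opening(): finger opening in m.
Only numpy, scipy, OpenCV 4.12 (cv2) and the standard library are available. Lean on these libraries where they do the work, as an engineer would, in place of code of your own. Each camera call takes 0.05 s, during which the arm holds its last target.

TASK

Fit a cover over the bare terminal strip. To get at the nested pair of covers, first clear both the power supply and the capacitor that crowd it off to the rubber mat, then lift the upper cover straight off the lower one and seat it lengthwise over the strip, fully down on its base plate, and only then put the power supply and the capacitor back on the board, each at the spot it came from, upright and the supply turned as it was. Keep everything upright, leave the lower cover where it is, and do not disturb the breadboard, the jar or the screwdriver.

Things in the scene. Friction and masses are not known exactly. Their poses are not given: they have to be found in the camera images.
- board: Stock board: fixed plywood slab 160 (x) x 200 (y) x 8 mm. Origin: centre of its underside; z up. The covers are nested at its middle, lengthwise along board x; supply and capacitor stand on it 62 mm off to either side (board +y or -y, varies; up to 20 mm along x), about 9 mm from the covers.
- mat: Side area: black rubber mat, 200 (x) x 140 (y) x 4 mm, fixed flat on the bench, empty at the start, to the left or the right of the board. Origin at the centre of its underside; z up. Roomy enough for both things side by side along its x.
- strip: Dark steel base plate 160 (x) x 120 (y) x 6 mm, fixed, with the green terminal strip, 80 (x) x 36 (y) mm, at its middle, rising to 28 mm above the bench. Origin: centre of the plate's underside; x along the strip. A seated cover stands on the plate's top, its centre then 26 mm above this origin; it has about 7 mm play all round the strip.
- cover_top_center (a point): Upper cover, to be fitted: stepped sheet-steel hood, open below, 40 mm high, wall 2.5, 90 g. Skirt (lowest 16 mm) 110 (x) x 64 (y); crown above it 100 x 56, grip it across the 56. This point: its centre, 20 mm above the rim; x lengthwise, z up. It sits 26.5 mm above the lower cover, nested 13.5 mm deep with 1.5 mm play each side: lift straight 15 mm or more before going sideways.
- cover_low_center (a point): Lower cover of the pair, the same shape and size, loose on the board; stays there. This point: its centre, 20 mm above its lower rim; x along its length, z up.
- supply_center (a point): Power supply: dark upright steel box 60 (x) x 42 (y) x 90 mm, with small vent slots and a row of terminals on top, loose, 320 g nominal. This point: its centre, 45 mm above its foot; z up. At the start its 60 mm side is along the board's x, so the fingers can take it across that side without meeting the covers.
- capacitor_center (a point): Capacitor: upright round aluminium can, 42 mm diameter, 80 mm high, with a black cap and two small tabs on top that reach to 91 mm, loose, 180 g nominal. This point: on its axis, 40 mm above its foot; z up.
- breadboard: White breadboard 55 x 84 x 9 mm lying on the bench between robot and board; leave alone. Origin at the centre of its underside.
- jar: Small clear jar, 52 mm diameter, 60 mm high, beyond the board on the left; leave alone. Origin at the centre of its underside.
- screwdriver: Yellow-handled screwdriver 170 mm long lying beyond the board on the right; leave alone. Origin on the bench under it, x along it.
There are look-alikes about, which are no part of the job. What is shaped like the part that bears cover_top_center but green, pink or purple is not meant.

How it is judged:
On the way, in this order (a step that is already met when the one before it is completed fails the run):
1. the supply and the capacitor both stand released on the rubber mat, the covers still nested on the board (x of supply_center in the frame of mat between -0.1 and 0.1 m and y of supply_center in the frame of mat between -0.07 and 0.07 m and z of supply_center in the frame of mat between 0.045 and 0.053 m and angle between each of supply_center, capacitor_center's own z axis and vertical below 0.1 rad and x of capacitor_center in the frame of mat between -0.1 and 0.1 m and y of capacitor_center in the frame of mat between -0.07 and 0.07 m and z of capacitor_center in the frame of mat between 0.04 and 0.048 m and linear speed of each of supply, capacitor below 0.02 m/s and contact force between the fingers and supply below 0.2 N and contact force between the fingers and capacitor below 0.2 N and distance of cover_top_center from where it was at the start of the episode below 0.015 m), for 0.2 s.
2. the upper cover is seated over the strip and released, the supply and the capacitor still on the mat (horizontal distance between cover_top_center and strip below 0.012 m and z of cover_top_center in the frame of strip between 0.023 and 0.029 m and angle between cover_top_center's own z axis and vertical below 0.06 rad and angle between the x axis of cover_top_center and the x axis of strip, either way round below 0.25 rad and linear speed of cover_top below 0.02 m/s and contact force between the fingers and cover_top below 0.2 N and x of supply_center in the frame of mat between -0.1 and 0.1 m and y of supply_center in the frame of mat between -0.07 and 0.07 m and z of supply_center in the frame of mat between 0.045 and 0.053 m and angle between each of supply_center, capacitor_center's own z axis and vertical below 0.1 rad and x of capacitor_center in the frame of mat between -0.1 and 0.1 m and y of capacitor_center in the frame of mat between -0.07 and 0.07 m and z of capacitor_center in the frame of mat between 0.04 and 0.048 m), for 0.2 s.
At the end, for the whole second after the job is handed in: Upper cover down over the strip (12 mm, 3 mm in height, 0.06 rad level, 0.25 rad yaw); supply and capacitor upright (0.1 rad) within 15 mm of their starts, supply square to the board (0.2 rad); lower cover level, within 15 mm of its start; all at rest (horizontal distance between cover_top_center and strip below 0.012 m and z of cover_top_center in the frame of strip between 0.023 and 0.029 m and angle between each of cover_top_center, cover_low_center's own z axis and vertical below 0.06 rad and angle between the x axis of cover_top_center and the x axis of strip, either way round below 0.25 rad and distance of each of cover_low_center, supply_center, capacitor_center from where it was at the start of the episode below 0.015 m and angle between each of supply_center, capacitor_center's own z axis and vertical below 0.1 rad and angle between the x axis of supply_center and the x axis of board, either way round below 0.2 rad and linear speed of each of capacitor, supply, cover_top, cover_low below 0.02 m/s); the robot touches nothing.
It fails at once if the lower cover is lifted, tipped or shoved away (more than 25 mm or 0.3 rad) (distance of cover_low_center from where it was at the start of the episode above 0.025 m or angle between cover_low_center's own z axis and vertical above 0.3 rad).
It fails at once if the supply, the capacitor or the upper cover is tipped by more than 0.7 rad (angle between any of supply_center, capacitor_center, cover_top_center's own z axis and vertical above 0.7 rad).
It fails at once if a bystander (breadboard, jar, screwdriver) is moved by more than 25 mm (distance of any of breadboard, jar, screwdriver from where it was at the start of the episode above 0.025 m).
It also fails if it takes over 128 s, if anything falls off the work surface, if the arm or the gripper's body presses on something with over 40 N, if the wrist force passes 120 N, or if a joint passes its speed limit or range.

## Working session

There is one attempt and no reset: what is moved stays moved. The work goes in short steps, each a Python script; the robot and the scene stay as the last script left them, time stands still between calls to the robot, and variables do not carry over. Pictures are saved under pics/ and viewed, and the job is handed in when it is done.

```bash
ls; mkdir -p pics; python3 - <<'E'
from plant import r, vision, models, telemetry
import cv2
for n in ("scene","top","wrist"):
    im=vision.snapshot(n); cv2.imwrite(f"pics/{n}0.png",im[:,:,::-1]); c=vision.get_calibration(n); print(n,c)
print(telemetry.current_t())
E
```

```text
pics
scene {'fx': 470.29592364680195, 'fy': 470.29592364680195, 'cx': 315.5372780282352, 'cy': 238.58819895734666, 'position': array([ 1.37460277, -0.33348731,  0.58560963]), 'orientation': array([-0.41152157,  0.72768606,  0.47954864, -0.266751  ])}
top {'fx': 436.3822251164032, 'fy': 436.3822251164032, 'cx': 316.5138057411978, 'cy': 242.467924565911, 'position': array([ 0.51790963, -0.01702074,  0.91890118]), 'orientation': array([ 0.0296991 , -0.69737468,  0.7159227 , -0.01553084])}
wrist {'fx': 376.52528681594805, 'fy': 376.52528681594805, 'cx': 322.61149105940876, 'cy': 241.63596792134615, 'position': array([0.19056206, 0.54808856, 0.38455048]), 'orientation': array([0.11243994, 0.84409223, 0.51975866, 0.06867682])}
0.15
```

View pics/scene0.png

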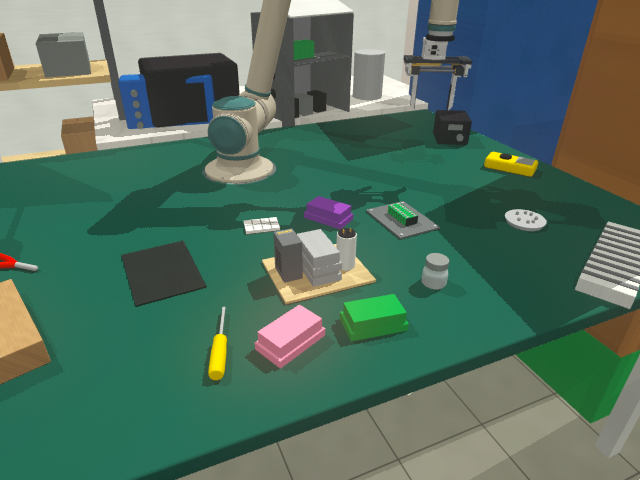

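View pics/top0.png

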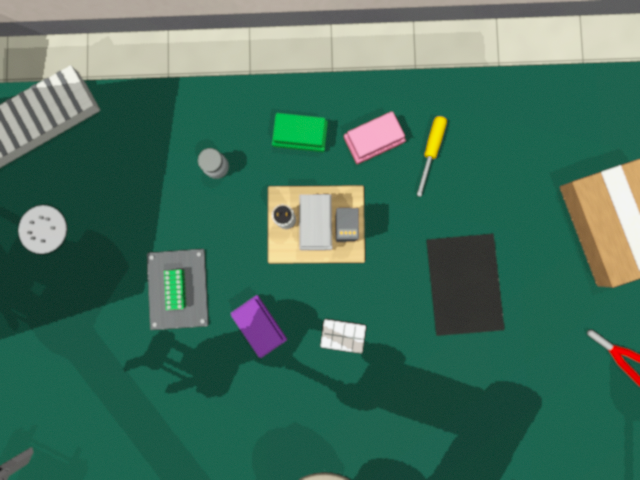

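```bash
python3 - <<'E'
from plant import r, vision, models, telemetry
import numpy as np
np.set_printoptions(precision=4,suppress=True)
for n in ("top","scene"):
    for t in "board mat strip cover_top_center cover_low_center supply_center capacitor_center breadboard jar screwdriver".split():
        print(n,t,[(round(d["score"],2),np.array(d["at"])) for d in models.mark_of(t,n)][:4])
print(telemetry.current_t())
E
```

```text
top board []
top mat [(0.61, array([ 0.4804, -0.3037,  0.0014]))]
top strip [(0.63, array([ 0.4881,  0.2962, -0.0022]))]
top cover_top_center [(0.97, array([ 0.7964, -0.1302,  0.0171])), (0.93, array([ 0.618 , -0.0004,  0.0548])), (0.78, array([0.8048, 0.0329, 0.016 ])), (0.69, array([0.4037, 0.1236, 0.0181]))]
top cover_low_center []
top supply_center [(0.9, array([ 0.6043, -0.0567,  0.0536])), (0.46, array([0.618 , 0.0003, 0.0562]))]
top capacitor_center [(0.77, array([0.6252, 0.0641, 0.0446]))]
top breadboard [(0.94, array([ 0.3831, -0.0537,  0.0024])), (0.24, array([ 0.7487, -0.2377, -0.001 ]))]
top jar [(0.63, array([0.7478, 0.2063, 0.0001]))]
top screwdriver [(0.67, array([ 0.7467, -0.2371, -0.0008]))]
scene board [(0.89, array([0.6199, 0.0022, 0.0023]))]
scene mat [(0.95, array([ 0.48  , -0.3026,  0.0039]))]
scene strip [(0.58, array([ 0.4856,  0.2923, -0.0014]))]
scene cover_top_center [(0.85, array([0.8097, 0.0311, 0.0218])), (0.73, array([0.4105, 0.1281, 0.0196])), (0.63, array([ 0.6178, -0.001 ,  0.0525])), (0.61, array([ 0.7873, -0.1263,  0.0193]))]
scene cover_low_center [(0.78, array([0.6209, 0.0036, 0.0266]))]
scene supply_center [(0.95, array([ 0.6029, -0.0615,  0.054 ]))]
scene capacitor_center [(0.93, array([0.6298, 0.0658, 0.0509]))]
scene breadboard [(0.85, array([ 0.386 , -0.0452, -0.0007])), (0.33, array([ 0.4877,  0.2962, -0.0004]))]
scene jar [(0.55, array([0.7456, 0.2107, 0.0012]))]
scene screwdriver [(0.75, array([ 0.748 , -0.2445, -0.0025])), (0.15, array([0.6175, 0.0006, 0.0523]))]
1.15
```

```bash
cat > h.py <<'E'
from plant import r, gripper_to, inverse_kinematics, vision, models, telemetry
import numpy as np, cv2
from scipy.spatial.transform import Rotation as R
np.set_printoptions(precision=4,suppress=True)
def down(psi):
    q=(R.from_euler('z',psi)*R.from_euler('x',np.pi)).as_quat(); return [q[3],q[0],q[1],q[2]]
def rot(q): return R.from_quat([q[1],q[2],q[3],q[0]])
def snap(n,name=None):
    c=vision.get_calibration(n); im=vision.snapshot(n)
    if name: cv2.imwrite(f"pics/{name}.png",im[:,:,::-1])
    return im,c
def toplane(c,uv,z):
    uv=np.atleast_2d(uv).astype(float)
    d=np.c_[(uv[:,0]-c["cx"])/c["fx"],(uv[:,1]-c["cy"])/c["fy"],np.ones(len(uv))]
    d=rot(c["orientation"]).apply(d); p=np.array(c["position"])
    return p+d*((z-p[2])/d[:,2])[:,None]
def proj(c,P):
    p=rot(c["orientation"]).inv().apply(np.atleast_2d(P)-c["position"])
    return np.c_[c["fx"]*p[:,0]/p[:,2]+c["cx"],c["fy"]*p[:,1]/p[:,2]+c["cy"]]
def rect(mask,c,z):
    cs,_=cv2.findContours(mask.astype(np.uint8),cv2.RETR_EXTERNAL,cv2.CHAIN_APPROX_NONE)
    k=max(cs,key=cv2.contourArea)[:,0,:]
    w=toplane(c,k,z)[:,:2]
    return cv2.minAreaRect((w*1000).astype(np.float32))
def tri(c1,uv1,c2,uv2):
    A=[];b=[]
    for c,uv in((c1,uv1),(c2,uv2)):
        d=rot(c["orientation"]).apply([(uv[0]-c["cx"])/c["fx"],(uv[1]-c["cy"])/c["fy"],1]);d/=np.linalg.norm(d)
        M=np.eye(3)-np.outer(d,d);A.append(M);b.append(M@c["position"])
    return np.linalg.lstsq(np.vstack(A),np.hstack(b),rcond=None)[0]
E
python3 - <<'E'
from h import *
p=telemetry.current_ee_pos();q=telemetry.current_tool_rot();c=vision.get_calibration("wrist")
print(rot(q).inv().apply(c["position"]-np.array(p)), (rot(q).inv()*rot(c["orientation"])).as_matrix(), rot(q).as_matrix()[:,0])
for n in ("top","scene"):
    _,c=snap(n)
    for t,z in (("mat",.004),("board",.008),("strip",.006),("cover_top_center",.07)):
        for d in models.regions_of(t,n):
            print(n,t,round(d["score"],2),d["pixels"].sum(),rect(d["pixels"],c,z))
for pos,psi in (((.56,0,.3),0),((.56,0,.3),np.pi/2),((.56,0,.3),-np.pi/2)):
    print(inverse_kinematics(pos,down(psi)))
E
```

```text
[ 0.0003 -0.077  -0.1796] [[ 1.      0.0005  0.0006]
 [-0.0007  0.9652  0.2614]
 [-0.0004 -0.2614  0.9652]] [0.4509 0.8926 0.    ]
top mat 0.63 6729 ((482.03466796875, -304.0368957519531), (203.52755737304688, 145.10377502441406), 3.1115243434906006)
top board 0.71 4030 ((615.7149658203125, 1.7438812255859375), (200.48931884765625, 159.481689453125), 89.2997817993164)
top strip 0.97 4397 ((486.3962097167969, 295.6873779296875), (161.76048278808594, 122.2447509765625), 2.6978471279144287)
top strip 0.18 759 ((612.7623901367188, -64.45735168457031), (46.22678756713867, 69.62883758544922), 88.36271667480469)
top cover_top_center 0.9 1787 ((612.947021484375, 1.2772254943847656), (66.47322082519531, 106.4363784790039), 88.68922424316406)
top cover_top_center 0.86 1765 ((792.0458374023438, 27.610248565673828), (104.83490753173828, 69.50189208984375), 81.06230926513672)
top cover_top_center 0.65 1854 ((414.55438232421875, 116.42353057861328), (106.22319030761719, 66.36421203613281), 32.22989273071289)
top cover_top_center 0.63 4361 ((488.9563903808594, 273.41912841796875), (149.333953857421
[... 650 characters left out ...]
8203)
scene cover_top_center 0.92 1098 ((493.5811462402344, 84.24837493896484), (130.75595092773438, 114.57311248779297), 34.534461975097656)
scene cover_top_center 0.77 2649 ((847.1660766601562, -144.44090270996094), (85.52462768554688, 124.72146606445312), 23.107763290405273)
scene cover_top_center 0.65 2352 ((860.9258422851562, -2.3606796264648438), (113.83871459960938, 93.74650573730469), 81.99018096923828)
scene cover_top_center 0.58 1433 ((642.4378662109375, -4.1890411376953125), (77.38092041015625, 166.39016723632812), 74.58651733398438)
[-0.1242  0.2157  1.3581 -0.      1.5678 -0.1242]
[-0.1242  0.2157  1.3581  0.      1.5678 -1.695 ]
[-0.1242  0.2157  1.3581 -0.      1.5678  1.4465]
```

View pics/wrist0.png

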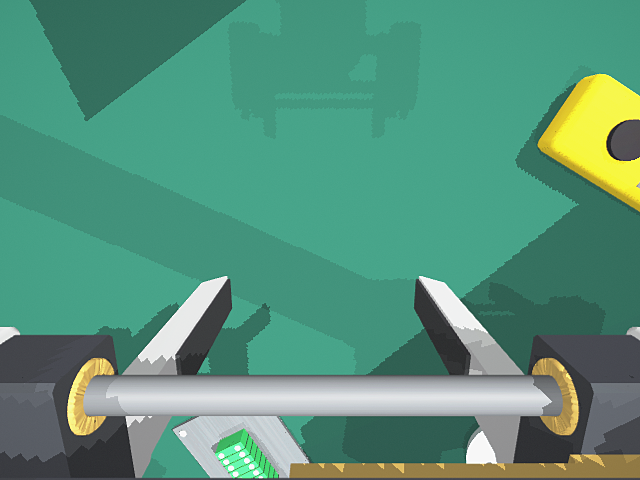

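```bash
python3 - <<'E'
from h import *
for k,pos in enumerate(((.54,-.05,.33),(.54,.05,.33))):
    r.move_to(pos,down(-np.pi/2))
    im,c=snap("wrist",f"w1_{k}")
    np.save(f"c1_{k}.npy",c,allow_pickle=True)
    for t in ("cover_top_center","supply_center","capacitor_center"):
        print(k,t,[(round(d["score"],2),np.array(d["at"])) for d in models.mark_of(t,"wrist")][:3])
    cv2.imwrite(f"pics/w1c_{k}.png",cv2.resize(im[0:330,100:540,::-1],None,fx=1.8,fy=1.8))
print(telemetry.current_t())
E
```

```text
0 cover_top_center [(0.64, array([ 0.6148, -0.0049,  0.0539])), (0.56, array([0.4037, 0.1222, 0.0192]))]
0 supply_center []
0 capacitor_center [(0.56, array([0.6297, 0.0649, 0.047 ]))]
1 cover_top_center [(0.98, array([0.4065, 0.1237, 0.0226])), (0.72, array([ 0.617 , -0.0004,  0.0525]))]
1 supply_center [(0.9, array([ 0.6056, -0.0608,  0.0553]))]
1 capacitor_center []
4.825
```

View pics/w1c_0.png

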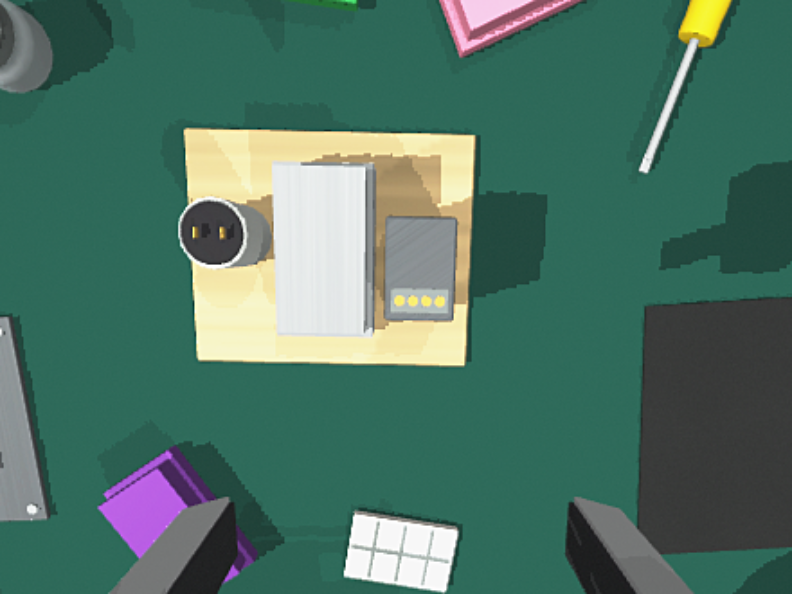

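View pics/w1c_1.png

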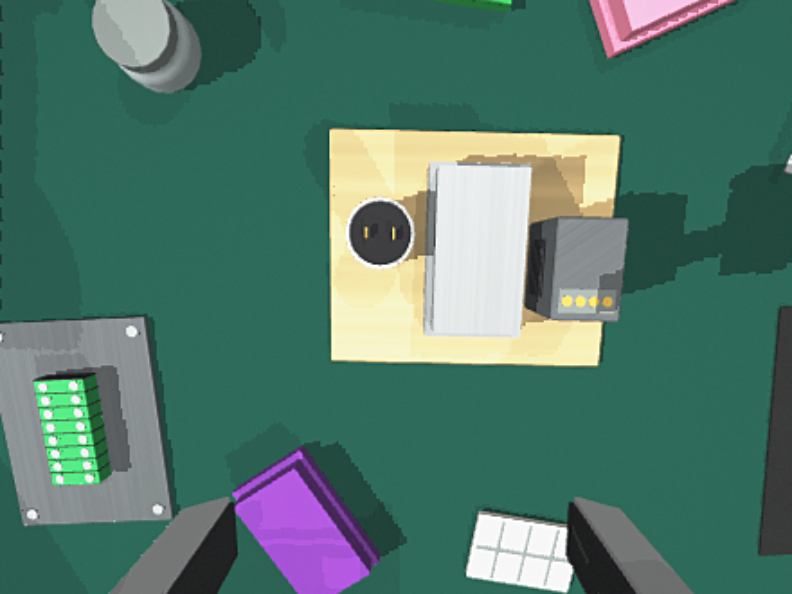

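```bash
python3 - <<'E'
from h import *
c0=np.load("c1_0.npy",allow_pickle=True).item();c1=np.load("c1_1.npy",allow_pickle=True).item()
f=lambda u:(100+u[0]/1.8-.2,u[1]/1.8-.2)
S={"sup":[((386,217),(557,217)),((456,217),(627,218)),((453,321),(619,321))],"cap":[((211,232),(381,233))],
"cov":[((273,163),(437,165)),((366,165),(531,166)),((364,335),(521,336)),((277,334),(435,335))],
"board":[((185,128),(330,128)),((475,135),(620,135)),((465,366),(600,366)),((198,360),(331,360))]}
for k,v in S.items():
    P=np.array([tri(c0,f(a),c1,f(b)) for a,b in v]);print(k,P,P.mean(0))
    z={"sup":.098,"cap":.088,"cov":.0745,"board":.008}[k]
    for c,i in((c0,0),(c1,1)): 
        q=toplane(c,[f(x[i]) for x in v],z)[:,:2]; print(q.tolist() if 0 else q, q.mean(0))
E
```

```text
sup [[ 0.6347 -0.0392  0.0947]
 [ 0.6345 -0.08    0.095 ]
 [ 0.5751 -0.0793  0.0989]] [ 0.6148 -0.0662  0.0962]
[[ 0.6344 -0.0393]
 [ 0.6345 -0.0798]
 [ 0.5749 -0.0794]] [ 0.6146 -0.0662]
[[ 0.6347 -0.0385]
 [ 0.6343 -0.0791]
 [ 0.5752 -0.0796]] [ 0.6148 -0.0657]
cap [[0.6258 0.0635 0.0944]] [0.6258 0.0635 0.0944]
[[0.6262 0.0652]] [0.6262 0.0652]
[[0.6258 0.0637]] [0.6258 0.0637]
cov [[ 0.6665  0.03    0.0683]
 [ 0.6655 -0.0267  0.0715]
 [ 0.5638 -0.0246  0.0778]
 [ 0.5646  0.0301  0.0802]] [0.6151 0.0022 0.0744]
[[ 0.6662  0.0289]
 [ 0.6652 -0.0269]
 [ 0.5636 -0.0244]
 [ 0.5641  0.0312]] [0.6148 0.0022]
[[ 0.6654  0.0303]
 [ 0.665  -0.0262]
 [ 0.5633 -0.0252]
 [ 0.5637  0.0298]] [0.6143 0.0022]
board [[ 0.6969  0.1008  0.0044]
 [ 0.6927 -0.0986  0.0059]
 [ 0.534  -0.0953  0.014 ]
 [ 0.5365  0.1039  0.0051]] [0.6151 0.0027 0.0074]
[[ 0.6962  0.0997]
 [ 0.6922 -0.0984]
 [ 0.5328 -0.0958]
 [ 0.5369  0.103 ]] [0.6145 0.0021]
[[ 0.6965  0.1004]
 [ 0.6926 -0.098 ]
 [ 0.5332 -0.097 ]
 [ 0.5371  0.1036]] [0.6149 0.0022]
```

```bash
cat >> h.py <<'E'
PSI=-0.015
SUP=np.array([.6048,-.0594]); CAP=np.array([.626,.0642]); COV=np.array([.6147,.0022])
MSUP=np.array([.529,-.3015]); MCAP=np.array([.431,-.3065])
def st(s):
    print(s,round(telemetry.current_t(),2),np.array(telemetry.current_ee_pos()),"open",round(telemetry.current_opening(),4),"F",np.array(telemetry.current_wrist_force()))
def L(xy,z,vel=.15,guard=None,psi=PSI): return r.move_l([xy[0],xy[1],z],down(psi),vel=vel,guard=guard)
def pick(xy,z,op,F,zt,psi=PSI):
    gripper_to(op); 
    r.move_to([xy[0],xy[1],zt],down(psi)); 
    print("desc stop",L(xy,z,.12,6,psi)); st("at"); gripper_to(.0,F); st("grip")
    L(xy,z+.01,.04,None,psi); r.hold(.2); st("lifted1")
def place(xy,zt,z,op,psi=PSI,zup=.22,vel=.25):
    L(xy,zt,vel,None,psi); L(xy,z+.008,.12,None,psi); r.hold(.1)
    print("touch",L(xy,z-.003,.02,2.5,psi)); st("down"); r.hold(.2)
    gripper_to(op); st("rel"); L(xy,zup,.15,None,psi)
E
python3 - <<'E'
from h import *
pick(SUP,.081,.084,30,.18)
L(SUP,.19,.15)
im,c=snap("wrist","w2")
st("up")
E
```

```text
desc stop False
at 7.72 [ 0.6055 -0.0595  0.0818] open 0.0839 F [-0.2988 -0.102  -0.9668]
grip 8.22 [ 0.6055 -0.0595  0.0815] open 0.0594 F [0.489  0.1108 2.1994]
lifted1 8.82 [ 0.6045 -0.0593  0.0906] open 0.0596 F [ 1.0136  0.6875 -4.1724]
up 9.68 [ 0.6038 -0.0592  0.1886] open 0.0596 F [-0.7461 -0.3446 -4.4687]
```

View pics/w2.png

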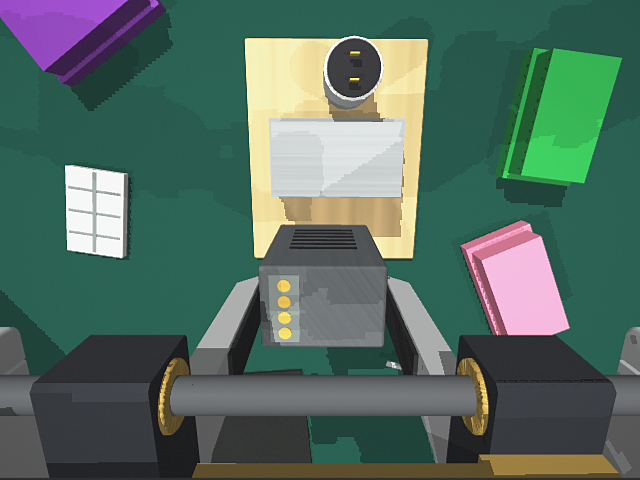

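The supply is held upright between the pads (pixel 323,285); the covers and capacitor are still in place.

```bash
python3 - <<'E'
from h import *
place(MSUP,.19,.077,.078,vel=.3)
pick(CAP,.080,.066,22,.2)
L(CAP,.21,.15)
place(MCAP,.21,.076,.062,vel=.3)
im,c=snap("wrist","w3"); snap("top","top3"); st("end")
E
```

```text
touch True
down 12.23 [ 0.5293 -0.3016  0.0774] open 0.0598 F [1.5483 0.2017 4.4657]
rel 12.94 [ 0.5277 -0.3006  0.0756] open 0.0784 F [ 0.3112 -0.7714 -0.3862]
desc stop False
at 17.04 [0.6267 0.0642 0.0808] open 0.0662 F [ 0.2213 -0.3017 -0.0504]
grip 17.57 [0.6263 0.0642 0.0804] open 0.0408 F [-0.03    0.195   1.4476]
lifted1 18.17 [0.6258 0.0642 0.0897] open 0.0407 F [-0.4609  0.5061 -0.7492]
touch True
down 22.41 [ 0.4314 -0.3066  0.0761] open 0.0409 F [ 0.2537 -0.609   2.4788]
rel 23.15 [ 0.4305 -0.3059  0.0753] open 0.0617 F [-0.231   0.296   0.1573]
end 24.37 [ 0.4305 -0.306   0.2189] open 0.0619 F [-0.2469 -0.8896  0.0145]
```

View pics/top3.png

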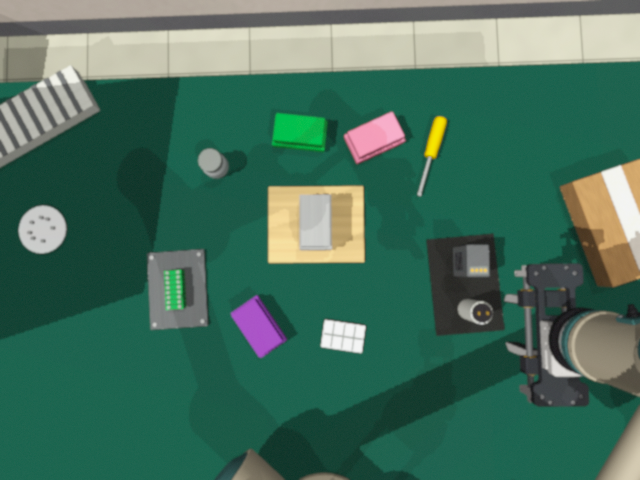

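View pics/w3.png

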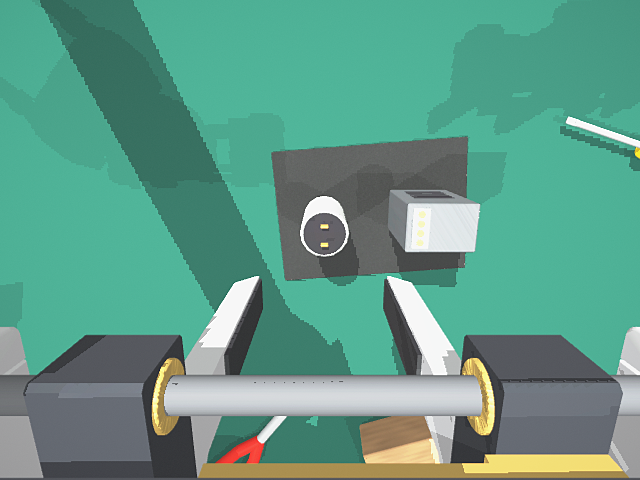

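```bash
python3 - <<'E'
from h import *
gripper_to(.085)
for k,pos in enumerate(((.42,.25,.25),(.42,.33,.25))):
    r.move_to(pos,down(-np.pi/2))
    im,c=snap("wrist",f"w4_{k}")
    np.save(f"c4_{k}.npy",c,allow_pickle=True)
    print([(d["score"],np.array(d["at"])) for d in models.mark_of("strip","wrist")])
    for d in models.regions_of("strip","wrist"): print(d["score"],rect(d["pixels"],c,.006))
    cv2.imwrite(f"pics/w4c_{k}.png",cv2.resize(im[0:330,100:540,::-1],None,fx=1.8,fy=1.8))
st("")
E
```

```text
[(0.58, array([ 0.4888,  0.2979, -0.0067]))]
0.93 ((486.056640625, 296.526123046875), (160.39122009277344, 120.39839935302734), 2.6972458362579346)
0.6 ((581.741943359375, 9.842277526855469), (190.2111358642578, 94.37205505371094), 89.12696075439453)
[(0.68, array([ 0.491 ,  0.2993, -0.0029]))]
0.66 ((485.73602294921875, 296.455322265625), (160.7935791015625, 120.61764526367188), 2.6441261768341064)
 27.95 [0.42  0.329 0.25 ] open 0.0847 F [ 0.0858 -0.8831 -0.204 ]
```

View pics/w4c_0.png

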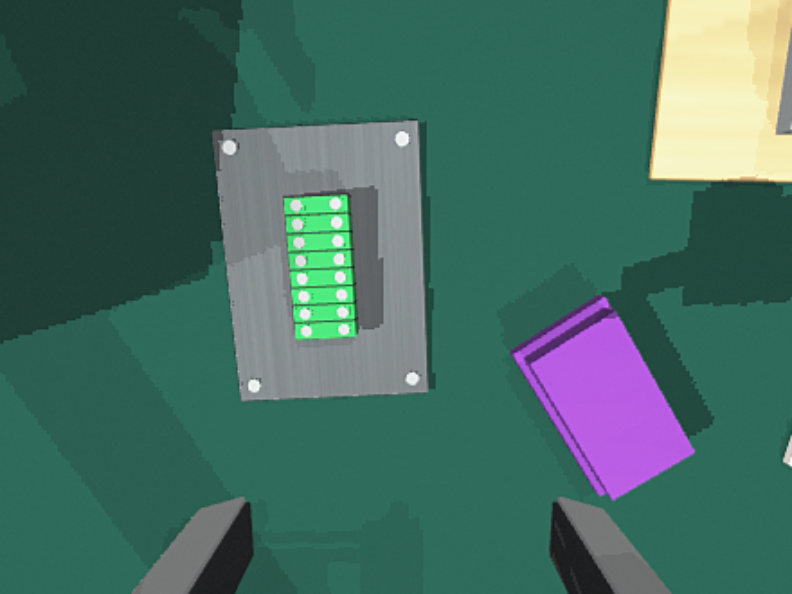

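View pics/w4c_1.png

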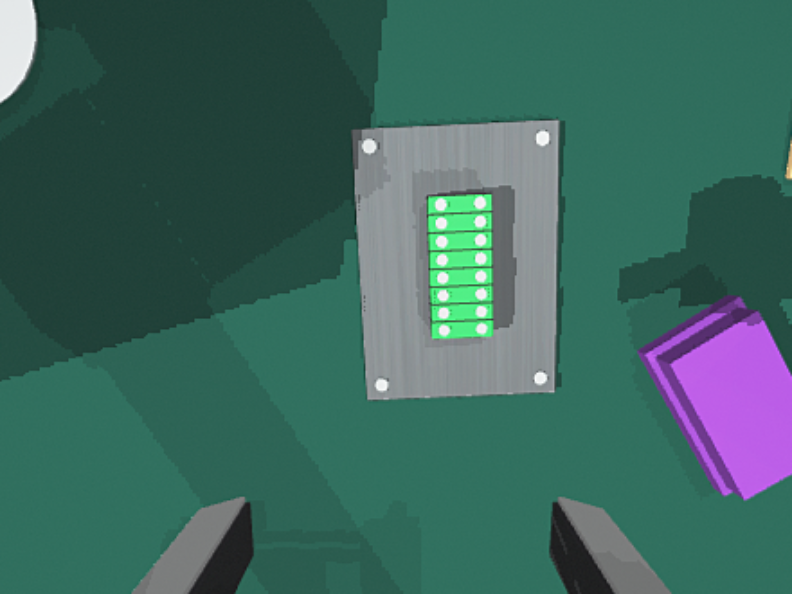

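```bash
python3 - <<'E'
from h import *
c0=np.load("c4_0.npy",allow_pickle=True).item();c1=np.load("c4_1.npy",allow_pickle=True).item()
f=lambda u:(100+u[0]/1.8-.2,u[1]/1.8-.2)
P=np.array([tri(c0,f(a),c1,f(b)) for a,b in [((284,197),(428,195)),((348,194),(492,194)),((356,337),(493,337)),((296,339),(432,339))]]);print(P,P.mean(0))
psi=-np.pi/2-.015
r.move_to([.6147,.0022,.16],down(psi))
pick(COV,.0785,.080,14,.14,psi)
L(COV,.112,.04,None,psi); st("up"); L(COV,.17,.12,None,psi)
snap("wrist","w5"); snap("scene","scene5"); st("up")
E
```

```text
[[0.5254 0.3162 0.0273]
 [0.5265 0.2803 0.0266]
 [0.4468 0.277  0.0289]
 [0.4452 0.3128 0.0265]] [0.486  0.2966 0.0273]
desc stop False
at 30.64 [0.6154 0.0021 0.0792] open 0.0801 F [-0.9213  0.2419 -0.4483]
grip 31.88 [0.6147 0.0022 0.0785] open 0.0005 F [-0.8587  0.7786 -0.4834]
lifted1 32.48 [0.6146 0.0022 0.0884] open 0.0005 F [-0.0514 -0.2716  1.1299]
up 33.23 [0.6146 0.0022 0.112 ] open 0.0001 F [ 0.0918 -0.2141 -0.5306]
up 33.96 [0.6138 0.0023 0.1688] open 0.0004 F [ 0.2241 -0.0475 -0.2967]
```

View pics/w5.png

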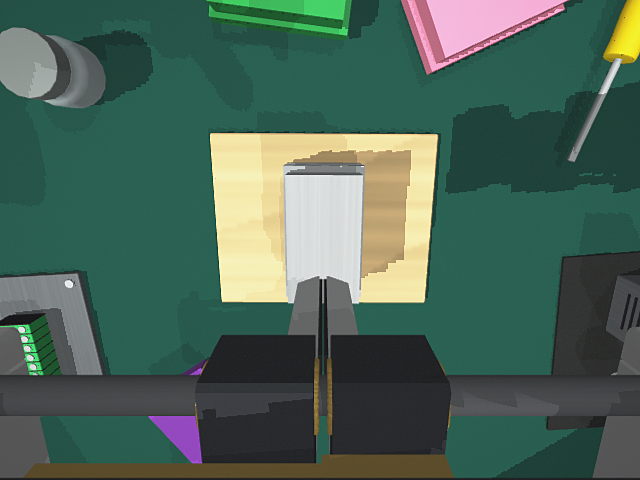

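View pics/scene5.png

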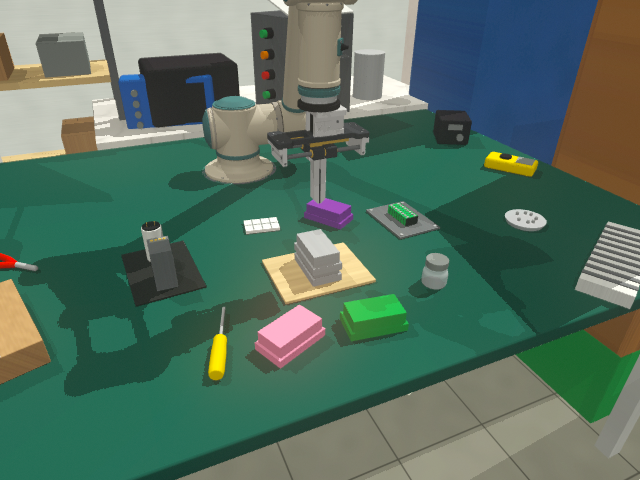

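The fingers closed to zero: the cover was missed, and the stack still sits at (320,260) in the scene view. I'll look closer before retrying.

```bash
python3 - <<'E'
from h import *
c=vision.get_calibration("wrist")
e=np.array(telemetry.current_ee_pos()); print(proj(c,[e,e+[0,0,-.025]]))
cs=[[.6147+a*.05,.0022+b*.028,.0745] for a in(-1,1) for b in(-1,1)]; print(proj(c,cs))
im,c2=snap("scene")
z=im[200:310,250:400,::-1]; cv2.imwrite("pics/s5c.png",cv2.resize(z,None,fx=5,fy=5,interpolation=cv2.INTER_CUBIC))
for n in("top","scene","wrist"):
    if n!="scene": snap(n)
    for t in("cover_top_center","cover_low_center"): print(n,t,[(round(d["score"],2),np.array(d["at"])) for d in models.mark_of(t,n)])
E
```

```text
[[324.1087 291.5799]
 [323.9727 274.5896]]
[[360.1586 302.1905]
 [289.1527 303.1048]
 [361.8347 173.8122]
 [283.9021 174.9337]]
top cover_top_center [(0.86, array([0.6182, 0.0017, 0.0565])), (0.83, array([0.4081, 0.1245, 0.0189])), (0.78, array([ 0.7954, -0.1265,  0.0181])), (0.69, array([ 0.4839, -0.3014,  0.0008]))]
top cover_low_center []
scene cover_top_center [(0.74, array([ 0.7923, -0.1267,  0.0215])), (0.69, array([0.8081, 0.0278, 0.021 ])), (0.61, array([0.4096, 0.1258, 0.0193])), (0.57, array([0.6144, 0.0005, 0.055 ]))]
scene cover_low_center [(0.77, array([0.6165, 0.0039, 0.0274]))]
wrist cover_top_center [(0.65, array([ 0.618 , -0.0026,  0.0533])), (0.64, array([0.4033, 0.1252, 0.022 ]))]
wrist cover_low_center []
```

View pics/s5c.png

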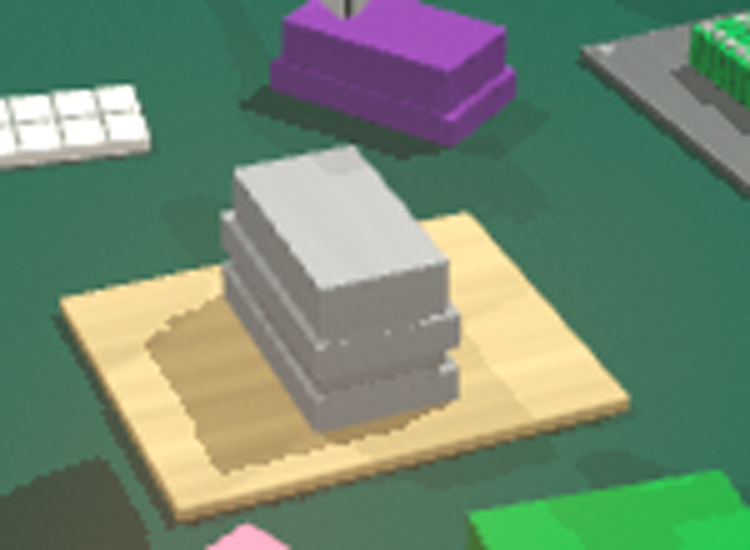

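```bash
python3 - <<'E'
from h import *
print(r.nose_length)
psi=-np.pi/2-.015
gripper_to(.080); L(COV,.0785,.1,6,psi); st("at"); snap("wrist","w6a"); snap("scene","s6a")
gripper_to(.060,14); st("60"); snap("wrist","w6b")
gripper_to(.052,14); st("52"); im,_=snap("wrist","w6c")
im,_=snap("scene"); cv2.imwrite("pics/s6c.png",cv2.resize(im[200:310,250:400,::-1],None,fx=5,fy=5,interpolation=cv2.INTER_CUBIC))
E
```

```text
0.025
at 36.75 [0.6153 0.0021 0.0792] open 0.08 F [-0.8864  0.1801  0.2897]
60 37.38 [0.6147 0.0022 0.0785] open 0.0603 F [-0.0917 -0.1936  0.0129]
52 37.8 [0.6147 0.0022 0.0785] open 0.0521 F [-0.0572  0.7296  0.3115]
```

View pics/w6c.png

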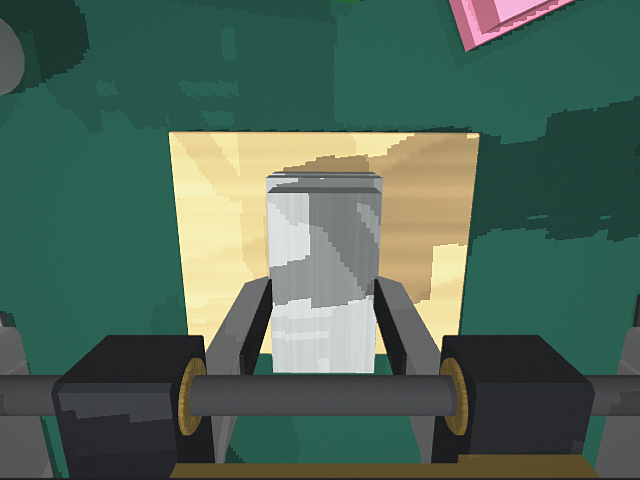

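View pics/s6c.png

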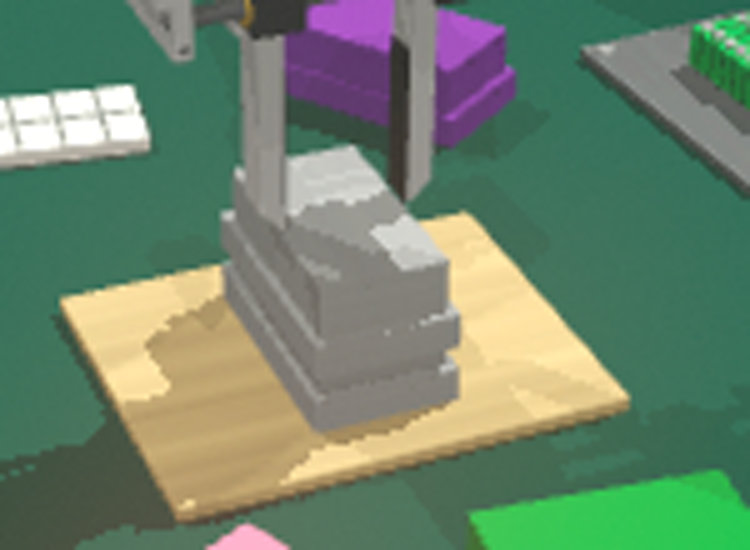

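```bash
python3 - <<'E'
from h import *
a=[cv2.imread(f"pics/{n}.png")[160:400,190:450] for n in("w6b","w6c")]
cv2.imwrite("pics/cmp6.png",cv2.resize(np.hstack(a),None,fx=1.5,fy=1.5,interpolation=cv2.INTER_NEAREST))
gripper_to(.046,14); st("46"); im,_=snap("scene"); cv2.imwrite("pics/s7.png",cv2.resize(im[200:310,250:400,::-1],None,fx=5,fy=5,interpolation=cv2.INTER_CUBIC))
E
```

```text
46 38.24 [0.6147 0.0022 0.0785] open 0.046 F [ 0.6999 -0.679  -0.3893]
```

View pics/cmp6.png

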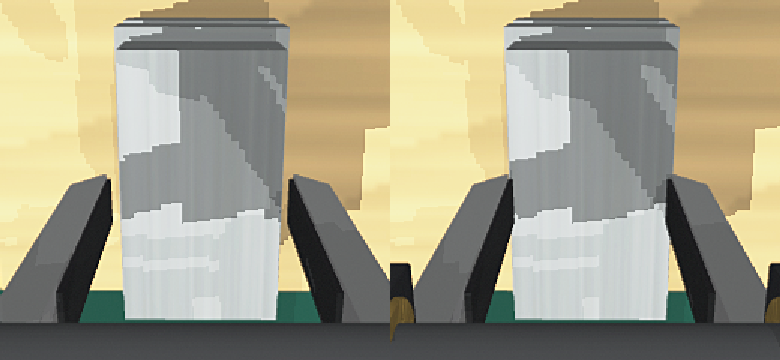

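View pics/s7.png

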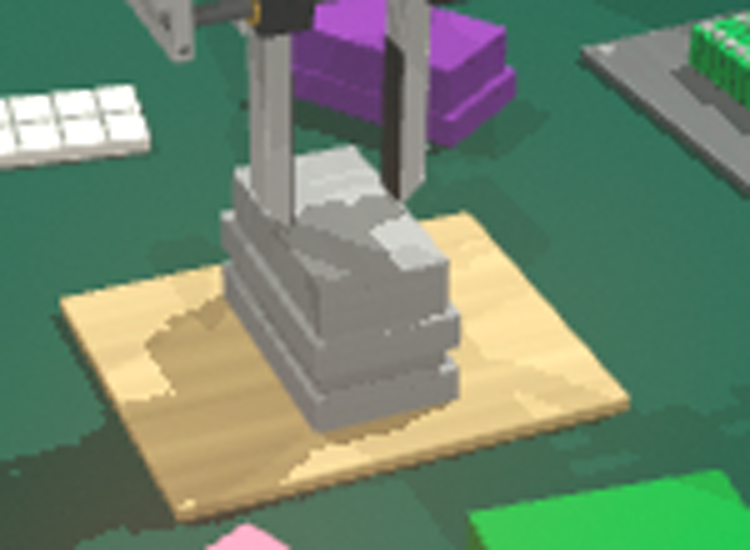

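```bash
python3 - <<'E'
from h import *
c=vision.get_calibration("scene")
f=lambda P:(proj(c,P)-[250,200])*5
for z in(.0535,.065,.0745,.085): print(z,"finger tips -y,+y",f([[.6147,.0022-.023,z],[.6147,.0022+.023,z]]))
print("crown top corners",f([[.6147+a*.05,.0022+b*.028,.0745] for a in(-1,1) for b in(-1,1)]))
print("board corners",f([[.6964,.1,.008],[.6924,-.098,.008],[.533,-.0965,.008],[.537,.103,.008]]))
E
```

```text
0.0535 finger tips -y,+y [[282.466  261.0601]
 [383.0085 238.0692]]
0.065 finger tips -y,+y [[282.3683 237.7078]
 [383.5196 214.951 ]]
0.0745 finger tips -y,+y [[282.2867 218.1995]
 [383.9465 195.6417]]
0.085 finger tips -y,+y [[282.1955 196.405 ]
 [384.4234 174.0733]]
crown top corners [[226.7059 163.6447]
 [346.5705 138.3022]
 [319.1128 282.5674]
 [447.0222 252.7115]]
board corners [[625.9064 389.7849]
 [175.9233 501.312 ]
 [ 53.9641 291.058 ]
 [462.9266 203.8649]]
```

```bash
python3 - <<'E'
from h import *
c=vision.get_calibration("scene")
print(proj(c,[[.6138,.0023,.1438],[.6138,.0023,.1638]]))
im=cv2.imread("pics/scene5.png"); cv2.imwrite("pics/s5d.png",cv2.resize(im[140:260,260:380],None,fx=5,fy=5,interpolation=cv2.INTER_CUBIC))
E
```

```text
[[316.8404 211.6128]
 [316.9203 202.6645]]
```

View pics/s5d.png

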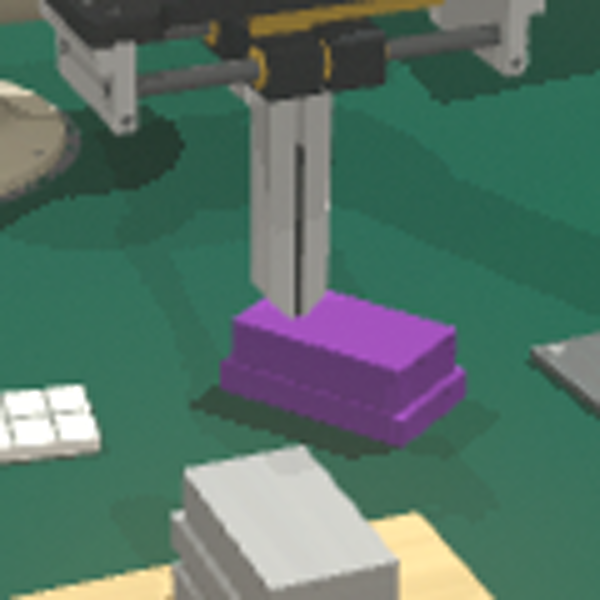

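```bash
python3 - <<'E'
from h import *
p=np.array(telemetry.current_ee_pos());q=telemetry.current_tool_rot();c=vision.get_calibration("wrist")
print(p, rot(q).inv().apply(c["position"]-p), rot(q).as_matrix())
for z in (.025,.015,.005):
    for y in (-.01,-.008,0,.008): print(z,y,proj(c,p+rot(q).apply([0.026,y,z])))
print(telemetry.current_joints(),inverse_kinematics(list(p),list(q)))
E
```

```text
[0.6147 0.0022 0.0785] [-0.0007 -0.0752 -0.1796] [[-0.015  -0.9999 -0.    ]
 [-0.9999  0.015  -0.    ]
 [ 0.      0.     -1.    ]]
0.025 -0.01 [[369.634  258.1991]]
0.025 -0.008 [[369.517  261.5383]]
0.025 0 [[369.0546 274.7342]]
0.025 0.008 [[368.6011 287.6781]]
0.015 -0.01 [[371.8401 263.7881]]
0.015 -0.008 [[371.7119 267.2699]]
0.015 0 [[371.2059 281.0218]]
0.015 0.008 [[370.71   294.4989]]
0.005 -0.01 [[374.2642 269.9296]]
0.005 -0.008 [[374.1233 273.5667]]
0.005 0 [[373.5671 287.9228]]
0.005 0.008 [[373.0225 301.9782]]
[-0.1096  0.4264  1.6052 -0.      1.11    1.4762] [-0.1096  0.4264  1.6052 -0.      1.11    1.4762]
```

The images show that the fingertips sit about at the reported TCP height, not 25 mm ahead of it. Both the fingertip scale in the wrist view and the scene-view tip row say so. The fingers therefore closed just above the crown. I'll go about 24 mm lower, starting well open.

```bash
python3 - <<'E'
from h import *
psi=-np.pi/2-.015
L(COV,.11,.1,None,psi); gripper_to(.084); print(L(COV,.055,.06,4,psi)); st("at")
gripper_to(.058,14); st("58")
gripper_to(.0,14); st("grip")
im,_=snap("scene"); cv2.imwrite("pics/s8.png",cv2.resize(im[200:310,250:400,::-1],None,fx=5,fy=5,interpolation=cv2.INTER_CUBIC))
E
```

```text
False
at 40.58 [0.6151 0.0022 0.0554] open 0.0841 F [ 0.2088 -0.2353  1.0069]
58 41.17 [0.6147 0.0022 0.055 ] open 0.0583 F [ 0.464   0.7986 -0.2099]
grip 41.39 [0.6147 0.0021 0.055 ] open 0.0558 F [ 0.5532 -0.1275  0.8414]
```

View pics/s8.png

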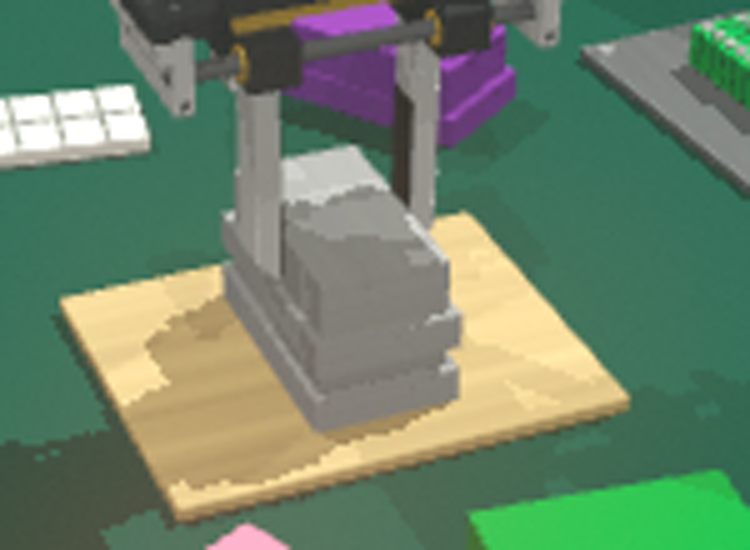

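The fingers now hold the crown at 55.8 mm opening. Next I lift straight up and check that only the upper cover comes.

```bash
python3 - <<'E'
from h import *
psi=-np.pi/2-.015
L(COV,.09,.05,None,psi); st("up"); L(COV,.15,.12,None,psi)
r.hold(.3); st("up"); im,_=snap("scene"); cv2.imwrite("pics/s9.png",cv2.resize(im[130:310,230:430,::-1],None,fx=3.5,fy=3.3)); snap("wrist","w9")
E
```

```text
up 42.29 [0.6144 0.0022 0.0898] open 0.0562 F [ 0.5298  0.2375 -0.2832]
up 43.24 [0.6143 0.0022 0.1492] open 0.0558 F [ 0.3147  0.2949 -1.4598]
```

View pics/s9.png

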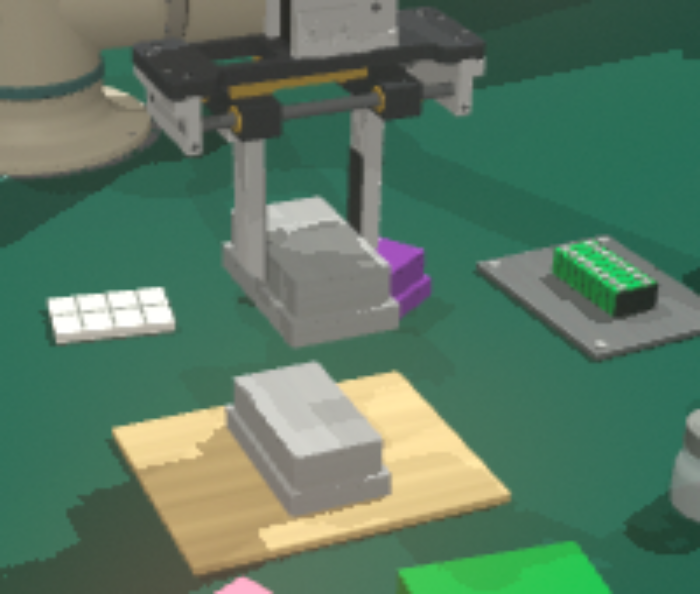

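View pics/w9.png

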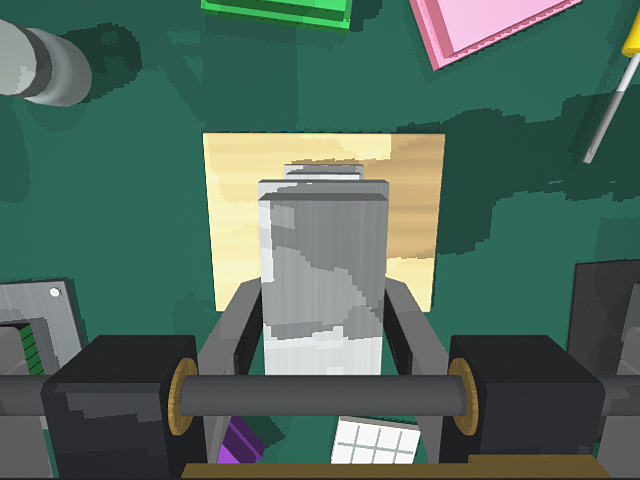

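```bash
python3 - <<'E'
from h import *
psi=-np.pi/2+.0466; ST=(.4859,.2965)
L(ST,.15,.25,None,psi); L(ST,.06,.12,None,psi); r.hold(.2); st("above")
im,_=snap("scene"); cv2.imwrite("pics/s10.png",cv2.resize(im[130:280,340:500,::-1],None,fx=4,fy=4)); 
print(L(ST,.034,.05,3,psi)); st("over")
print(L(ST,.0235,.02,2.5,psi)); r.hold(.3); st("down")
im,_=snap("scene"); cv2.imwrite("pics/s11.png",cv2.resize(im[130:280,340:500,::-1],None,fx=4,fy=4)); 
E
```

```text
above 45.88 [0.4865 0.2968 0.0608] open 0.0563 F [ 0.3342 -0.4107  0.6862]
False
over 46.59 [0.4859 0.2965 0.0338] open 0.0557 F [ 0.3495  0.3601 -0.048 ]
True
down 47.33 [0.4861 0.2966 0.0262] open 0.0561 F [-0.3116 -0.3791  4.9217]
```

View pics/s11.png

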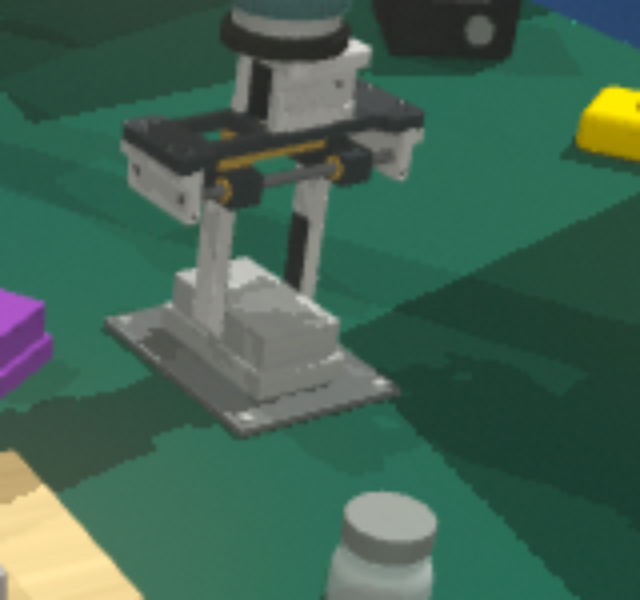

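Touchdown came at z 0.0262, and 0.0265 was expected for fully seated. I'll release, then measure the cover from above.

```bash
python3 - <<'E'
from h import *
psi=-np.pi/2+.0466; ST=(.4859,.2965)
gripper_to(.078); st("rel"); L(ST,.12,.12,None,psi)
for k,pos in enumerate(((.42,.25,.25),(.42,.33,.25))):
    r.move_to(pos,down(-np.pi/2))
    im,c=snap("wrist",f"w12_{k}"); np.save(f"c12_{k}.npy",c,allow_pickle=True)
    print([(round(d["score"],2),np.array(d["at"])) for d in models.mark_of("cover_top_center","wrist")])
    cv2.imwrite(f"pics/w12c_{k}.png",cv2.resize(im[0:330,100:540,::-1],None,fx=1.8,fy=1.8))
st("")
E
```

```text
rel 47.93 [0.4852 0.2962 0.0254] open 0.078 F [-0.0616  0.2091 -0.1933]
[(0.69, array([0.4059, 0.1241, 0.0218])), (0.57, array([0.4892, 0.2968, 0.0248]))]
[(0.77, array([0.4862, 0.2941, 0.0264])), (0.58, array([0.4055, 0.1236, 0.0197]))]
 50.14 [0.4198 0.3294 0.2485] open 0.078 F [-0.2167  0.3654  0.0937]
```

View pics/w12c_0.png

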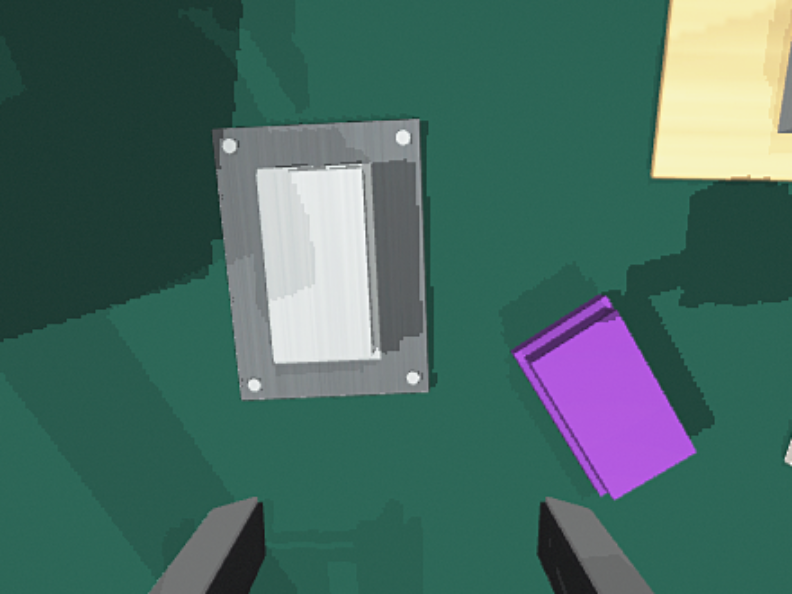

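View pics/w12c_1.png

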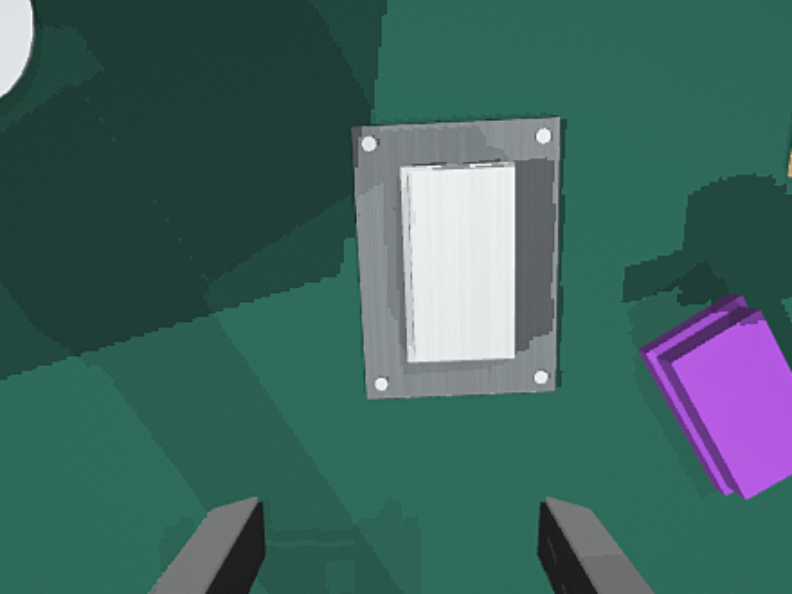

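```bash
python3 - <<'E'
from h import *
gripper_to(.078)
L((.45,.1),.25,.3); L(MSUP,.22,.3)
snap("wrist","w13a")
pick(MSUP,.052,.078,30,.2); L(MSUP,.18,.2)
place(SUP,.18,.056,.078,vel=.3,zup=.2)
snap("wrist","w13"); st("end")
E
```

```text
desc stop False
at 55.57 [ 0.5295 -0.3019  0.0528] open 0.0781 F [-0.2494  0.7865 -0.0815]
grip 55.99 [ 0.5293 -0.3016  0.0525] open 0.0598 F [ 0.4954 -0.6563  2.597 ]
lifted1 56.59 [ 0.5288 -0.3013  0.0617] open 0.0595 F [-0.4083  0.2732 -3.8559]
touch True
down 59.98 [ 0.605  -0.0594  0.0564] open 0.0597 F [0.5415 0.6584 4.9509]
rel 60.68 [ 0.6033 -0.059   0.0547] open 0.0781 F [-0.6193  0.6847 -0.8067]
end 61.85 [ 0.604  -0.0593  0.1987] open 0.0778 F [-0.2729 -1.2389 -0.2377]
```

View pics/w13.png

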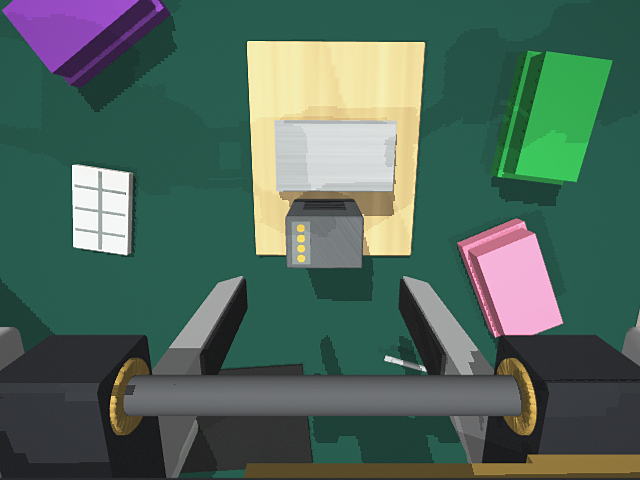

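The supply stands upright and square again at (323,233). Now the capacitor.

```bash
python3 - <<'E'
from h import *
gripper_to(.064)
pick(MCAP,.052,.064,22,.2); L(MCAP,.2,.2)
place(CAP,.2,.056,.062,vel=.3,zup=.22)
gripper_to(.08)
for k,pos in enumerate(((.54,-.05,.33),(.54,.05,.33))):
    r.move_to(pos,down(-np.pi/2))
    im,c=snap("wrist",f"w14_{k}"); np.save(f"c14_{k}.npy",c,allow_pickle=True)
    for t in ("supply_center","capacitor_center","cover_low_center"): print(t,[(round(d["score"],2),np.array(d["at"])) for d in models.mark_of(t,"wrist")][:2])
    cv2.imwrite(f"pics/w14c_{k}.png",cv2.resize(im[0:330,100:540,::-1],None,fx=1.8,fy=1.8))
snap("scene","scene14"); st("end")
E
```

```text
desc stop False
at 65.06 [ 0.4315 -0.3069  0.0527] open 0.0638 F [-0.0158 -0.5754 -0.2901]
grip 65.54 [ 0.4312 -0.3067  0.0523] open 0.0417 F [-0.6531  0.416   1.0797]
lifted1 66.14 [ 0.4308 -0.3064  0.0618] open 0.0419 F [ 0.7298  0.454  -2.1028]
touch True
down 70.36 [0.6263 0.0642 0.0562] open 0.0418 F [0.1301 0.3647 4.1978]
rel 71.09 [0.6252 0.0642 0.0551] open 0.0618 F [ 0.1037 -0.42    0.1389]
supply_center []
capacitor_center [(0.7, array([0.6272, 0.0655, 0.0497]))]
cover_low_center [(0.83, array([0.6121, 0.0021, 0.0267])), (0.43, array([0.4884, 0.2935, 0.0245]))]
supply_center [(0.56, array([ 0.6035, -0.0584,  0.0563]))]
capacitor_center []
cover_low_center [(0.97, array([0.6142, 0.0022, 0.0242]))]
end 74.99 [0.5401 0.049  0.3299] open 0.0802 F [ 0.6056 -0.9925 -0.9363]
```

View pics/w14c_0.png

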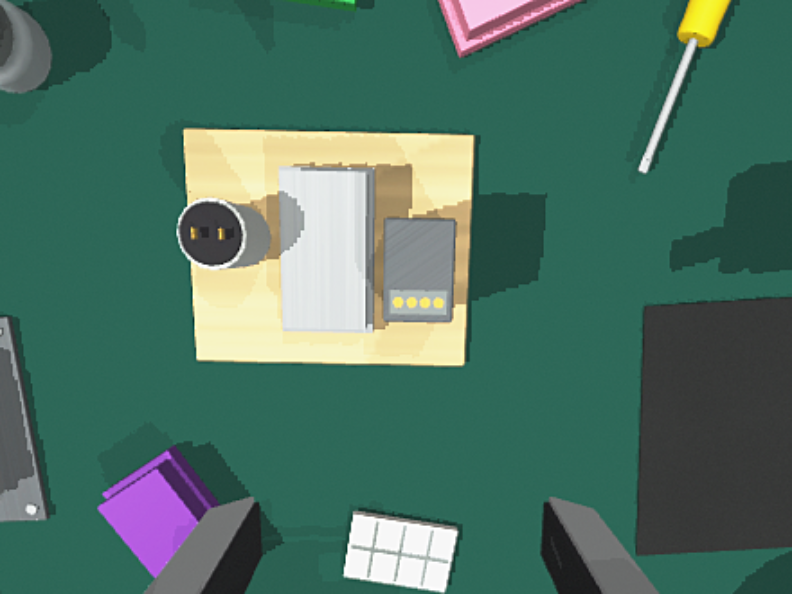

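View pics/w14c_1.png

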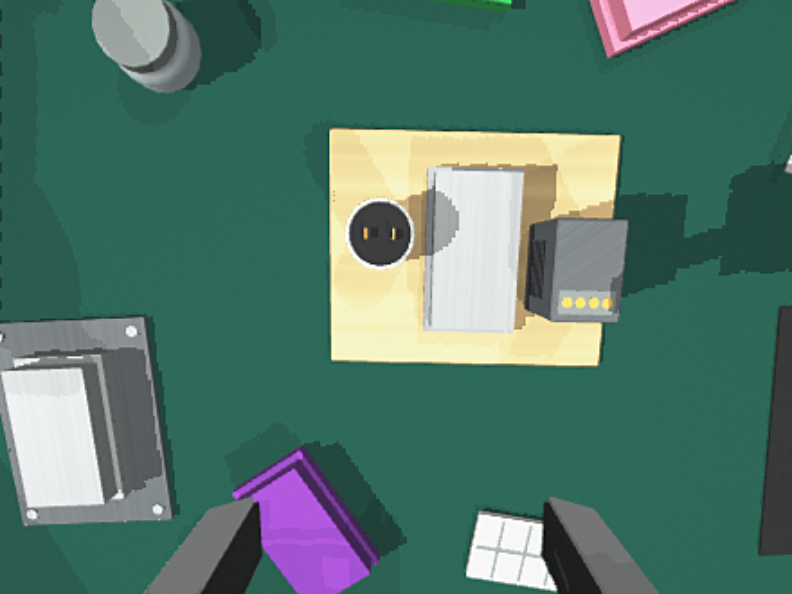

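View pics/scene14.png

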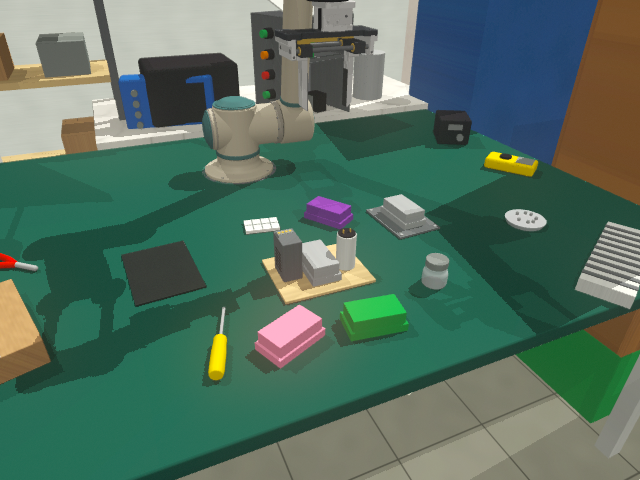

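The same two wrist viewpoints now show the supply, capacitor, lower cover and bystanders within 1–2 px of the first pictures. The cover sits flat on the strip plate at scene pixel (403,213). Handing in.

```bash
python3 - <<'E'
from h import *
r.hold(.5); r.sign_off(); st("done")
E
```

```text
the job is handed in; nothing more can be done
the job is handed in; nothing more can be done
```

The job is done and handed in after about 76 s of the 128 s. I moved the supply and capacitor to the mat and lifted the grey upper cover straight off. I seated it over the strip, then put the supply and the capacitor back on the board.

**Last checks:**
- **Cover:** it touched down at a tool height of 26.2 mm, with 26.5 mm expected when fully seated. The networks put its centre within about 3 mm of the strip, at 25–26 mm height.
- **Supply, capacitor and lower cover:** each appears within 1–2 px (about 2 mm) of its starting place in the repeated wrist views. All three are upright, and the supply is square to the board.
- **Bystanders:** the breadboard, jar and screwdriver look unmoved.

**What disagreed:**
- **First grasp missed:** the first grasp of the cover closed on air. The fingertips turned out to sit at about the reported TCP height, not 25 mm ahead of it as stated. The miss did not visibly disturb the covers. I measured the offset from the pictures, regripped 24 mm lower and used the lower grip from then on.
- **Capacitor rim height:** it triangulated 6 mm higher than the description gives (94 mm against 88 mm). I went by the description.

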